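# Slide a wet toy cart onto the free drying rack

## Task

The wheels of the toy cart on the paint stand have just been painted. First clear the wooden offcut off the free drying rack into the grey tray, then slide the cart lengthwise onto that rack without lifting it and without touching its wheels and axle blocks, and leave it lying across both narrow bearers, centred and square on the rack and clear of the stand. Leave the dry cart on the other rack and everything else on the bench where they are.

Things in the scene. Friction and masses are not known exactly. Their poses are not given: they have to be found in the camera images.
- cart: the wet toy cart, upside down on the paint stand: a flat wooden plank 100 (own x) x 200 (own y, lengthwise) x 24 mm thick, with axle blocks and wheels on top of it. Origin: centre of the plank's underside; z up. 0.46 kg. The wheels stay at least 7 mm inside the long edges and 24 mm inside the ends; their tops are 58 mm above the underside. The plank is too wide to be gripped across.
- cart_wheels: the wet axle blocks, axles and dark wheels on the cart's plank (rigid with it; same origin and axes as the cart): four wheels of 32 mm diameter, the axles 60 mm before and behind the centre, 42 mm above the plank's underside
- dry_cart: a similar, dry toy cart, upside down, lying on the drying rack that is taken: plank 100 (x) x 170 (y) x 24 mm, wheel tops 58 mm above the underside. Origin: centre of the plank's underside
- offcut: a plain light wooden bar 36 (x) x 165 (y) x 30 mm lying lengthwise across the two bearers of the free rack; origin: centre of its underside; 0.12 kg
- stand: the fixed paint stand: a flat plywood deck 180 (x) x 250 (y) mm, its top 80 mm above the bench, open at both ends without rims. Origin: on the bench under its centre; a drying rack stands off each end (+y and -y)
- rack_left: the fixed drying rack off the stand's +y end: foot board 120 (x) x 150 (y) x 10 mm with two upright boards (bearers) 12 mm thick (y) and 110 mm long (x), their top edges rounded, at y = -48 and +48 mm, tops 80 mm above the bench (level with the deck of the stand). Origin: on the bench under its centre, about 263 mm from the stand's centre; axes nearly as the stand's
- rack_left_top (a point): the centre of rack_left between its bearers, at the height of their tops
- rack_right: the same kind of rack off the stand's -y end
- rack_right_top (a point): the centre of rack_right between its bearers, at the height of their tops
- tray: the fixed grey open tray 150 (x) x 210 (y) x 45 mm, walls and floor 5 mm; origin: centre of its underside on the bench
- tin: metal tin, 80 mm diameter, 100 mm high, on the bench; origin: centre of its underside
- glue: white glue bottle, 60 mm diameter, 130 mm high, standing beyond the stand; origin: centre of its underside
- brush: paint brush lying on the bench along its x, about 200 mm long; origin at its underside
- screwdriver: screwdriver lying on the bench along its x, about 200 mm long; origin at its underside
- sander: cork sanding block 90 (x) x 60 (y) x 35 mm on the foot board of rack_left, between the bearers and below their tops; origin: centre of its underside
- pliers: pliers lying on the bench in front of the stand, about 130 mm long (x), 14 mm high; origin under the pivot

How it is judged (in metres and radians):
On the way, in this order (a step that is already met when the one before it is completed fails the run):
1. the offcut lies in the tray (x of offcut in the frame of tray between -0.06 and 0.06 m and y of offcut in the frame of tray between -0.09 and 0.09 m and height (world z) of offcut below 0.045 m and linear speed of offcut below 0.03 m/s), for 0.2 s.
2. the wet cart lies on the bearers of the free rack (((x of cart in the frame of rack_left_top between -0.025 and 0.025 m and y of cart in the frame of rack_left_top between -0.02 and 0.02 m and z of cart in the frame of rack_left_top between -0.005 and 0.006 m and angle between the y axis of cart and the y axis of rack_left_top, either way round below 0.17 rad) or (x of cart in the frame of rack_right_top between -0.025 and 0.025 m and y of cart in the frame of rack_right_top between -0.02 and 0.02 m and z of cart in the frame of rack_right_top between -0.005 and 0.006 m and angle between the y axis of cart and the y axis of rack_right_top, either way round below 0.17 rad)) and angle between cart's own z axis and vertical below 0.06 rad and linear speed of cart below 0.02 m/s), for 0.2 s.
At the end, for the whole second after the job is handed in: The offcut lies at rest in the tray; the wet cart lies level and at rest on both bearers of the free rack, its centre within 20 mm of the rack's centre lengthwise and 25 mm crosswise, square to it within 0.17 rad; the dry cart is where it was (all of step 1 and all of step 2 and distance of dry_cart from where it was at the start of the episode below 0.012 m); the robot touches nothing.
It fails at once if the wet cart is lifted more than 12 mm above the stand (height (world z) of cart above 0.092 m).
It fails at once if the wet wheels, axles or axle blocks are touched (contact force between anything else and cart_wheels above 0.5 N).
It fails at once if the dry cart is shifted by more than 12 mm (distance of dry_cart from where it was at the start of the episode above 0.012 m).
It fails at once if another thing on the bench is shifted by more than 25 mm (distance of any of tin, glue, brush, screwdriver, sander, pliers from where it was at the start of the episode above 0.025 m).
It also fails if it takes over 72 s, if anything falls off the work surface, if the arm or the gripper's body presses on something with over 40 N, if the wrist force passes 120 N, or if a joint passes its speed limit or range.

## Robot

A 6-joint arm with a two-finger parallel gripper is mounted at the origin on the work surface. World frame = base frame: x ahead of the robot, y to its left, z up, the work surface at z = 0. Lengths are in mm, angles in rad, forces in N, time in s.
With the tool pointing down it reaches from about 350 to 800 mm from the base axis. Payload 7.3 kg.
Tool frame: the origin (TCP) lies at the very end of the fingers, on their centre line; the grasp point (between the pads) lies bot.hold_point_z behind it (bot.hold_point_z is the distance from the TCP to the grasp point, in mm); z points along the fingers, y is the line along which they close (so a half turn about z gives the same grasp; the last joint's range is limited). The gripper opens to 85 mm and grips with 20 to 120 N. Pads are 22 mm wide; open, the fingers measure 114 mm over their backs; the gripper's body (76 mm by 85 mm) begins 54 mm behind the grasp point. The pads swing forward as they close: fully open they stand 13 mm farther back than shut.
Start: joints at [0.958, 0.342, 1.524, -0, 1.275, -0.146], TCP at [236.257, 468.86, 206.422] pointing down, gripper open.
Joint ranges: [-2.53, 2.53], [-0.77, 2.02], [0.04, 2.7], [-1, 4.14], [0.28, 2.66], [-3.11, 3.11]. Speed limits (rad/s): [2.57, 2.57, 3.14, 3.14, 3.14, 3.14].

## Interface

Orientations are given as a rotation vector (axis times angle).
In Python, from bench import bot, read_camera gives the robot as it stands.
- The arm moves only by the tool servo_tool, never from a script. Its argument "series" is a list of rows, each a list of 7 numbers: the closure, from 0 (fully open) to 1 (shut), then the shift along the tool's x, y, z in mm, then the turn, a rotation vector about the tool's x, y, z in degrees. A call has 1 to 8 rows; each row shifts and turns the commanded pose from where the row before left it, along the tool's axes as they then stand; what a row does not reach is not made up. A row lasts 1/10 s, in which the tool goes at most 50 mm and 8.59 degrees, less where a joint would pass 70% of its speed; a pose out of reach is approached as far as the arm can. A call is refused whole if a number of a shift passes 50 or a number of a turn 8.59, either way. A call with a gripper value outside its range is refused whole. The fingers move at their own pace and stop on an object; "newtons" is the grip in N (left out, the last holds). Time passes only in rows, so rows that do not move let the fingers close. It gives the time, the measured TCP pose, the force, the opening and the grip force at its end, in the units of the state.
- bot.get_state(): the state, without advancing time (a new reading comes with each control period).
- read_camera(name): name is "scene" or "top" or "wrist"; returns a dict with "image" (400x640x3 uint8, red, green, blue), "intrinsics" (3x3 intrinsics, pixels), "rvec" (rotation vector, rad) and "tvec" (3), from world to camera coordinates, as OpenCV has them. Camera axes: x right, y down, z forward; pixel columns grow to the right and rows downward; lengths in mm; the calibration is good to about 2 mm. The wrist camera is an equidistant fisheye: a pixel r from the principal point sees the ray r / f radians off the axis. A picture is of the moment at which its call begins. There is no depth.
- bot.sign_off(): hands the job in; it is judged then, once.
The state is a dict: "time_s": time; "q": joint angles; "joint_vel": joint speeds; "tau": joint torques, N m; "ee_pos": TCP position; "eef_rot": TCP orientation; "ft_force": force on the tool from outside, world axes, zero at the start; "moment": the same for the moment, N m; "gripper_width": opening from 0.0 (shut) to 1.0 (fully open); "gripper_force": force on a finger pad.
Only numpy, scipy, OpenCV 4.12 (cv2) and the standard library are available. Lean on these libraries where they do the work, as an engineer would, in place of code of your own. Each camera call takes 0.05 s, during which the arm holds its last target. There are 200 camera calls.

## Working session

There is one attempt and no reset: what is moved stays moved. The work goes in short steps, Python scripts to look and compute and a tool call to move; the robot and the scene stay as the last step left them, time stands still between calls to the robot, and variables do not carry over. Pictures are saved under pics/ and viewed, at most 11 in all, crops included, and the job is handed in when it is done.

Besides the shell and the picture viewer there is one more tool, called as a command line: name --pt "numbers of a row" for each row, then --argument value for the rest. servo_tool: Moves the arm, as the interface text tells. Its arguments: {"type":"object","properties":{"series":{"type":"array"},"newtons":{"type":"number"}},"required":["series"]}

```bash
mkdir -p pics; ls
cat > h.py <<'E'
import numpy as np, cv2
from bench import bot, read_camera
def ray(c,uv):
    R=cv2.Rodrigues(np.array(c['rvec'],float))[0]; t=np.array(c['tvec'],float)
    K=np.array(c['intrinsics'],float)
    d=np.linalg.inv(K)@np.array([uv[0],uv[1],1.]); return -R.T@t, R.T@d
def onz(c,uv,z):
    o,d=ray(c,uv); return o+d*(z-o[2])/d[2]
E
python3 - <<'E'
from h import *
s=bot.get_state(); print(s, bot.hold_point_z)
for n in('scene','top'):
    c=read_camera(n); cv2.imwrite(f'pics/{n}0.png',c['image'][:,:,::-1]); np.save(f'{n}0.npy',c,allow_pickle=True)
    print(n,c['intrinsics'],c['rvec'],c['tvec'],ray(c,(320,200)))
E
```

```text
pics
{'time_s': 0.0, 'q': array([ 9.58020660e-01,  3.42708221e-01,  1.52505951e+00,  6.55461002e-06,
        1.27538418e+00, -1.45983267e-01]), 'joint_vel': array([ 0.0008229 ,  0.00065081, -0.00162545, -0.00112016, -0.00014429,
       -0.00034268]), 'tau': array([ 1.91080544e-03, -4.33649719e+01, -2.46023011e+01,  9.43642613e-05,
        7.57304253e-03, -6.99781054e-06]), 'ee_pos': array([235.96912331, 468.47313626, 205.71868337]), 'eef_rot': array([-7.26464704e-01, -3.05584419e+00,  2.27105356e-03]), 'ft_force': array([ 1.515725  , -0.38688503,  0.30160057]), 'moment': array([ 0.01930853, -0.02289111, -0.04858163]), 'gripper_force': 0.0, 'gripper_width': 1.0007714493055158} 18.700000000000003
scene [[370.73114511   0.         317.42523649]
 [  0.         370.73114511 198.77500254]
 [  0.           0.           1.        ]] [ 1.07951735  2.2451867  -1.1459009 ] [ 336.05877957 -195.91838574 1271.93052984] (array([1106.07545209,  450.50105914,  585.46791538]), array([-0.63732962, -0.49762119, -0.58842438]))
top [[455.87574769   0.         320.82894094]
 [  0.         455.87574769 197.1906997 ]
 [  0.           0.           1.        ]] [ 2.09354809 -2.15459726  0.19950866] [  19.51268397  575.69279631 1022.99842785] (array([ 376.73378612,    7.01212414, 1111.91330978]), array([ 0.17907406, -0.00176913, -0.98385499]))
```

View pics/top0.png

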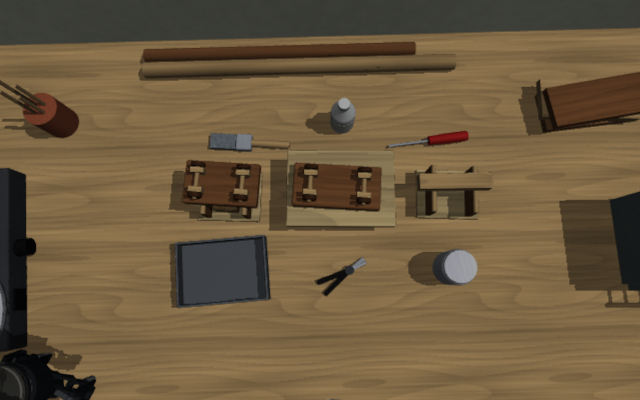

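View pics/scene0.png

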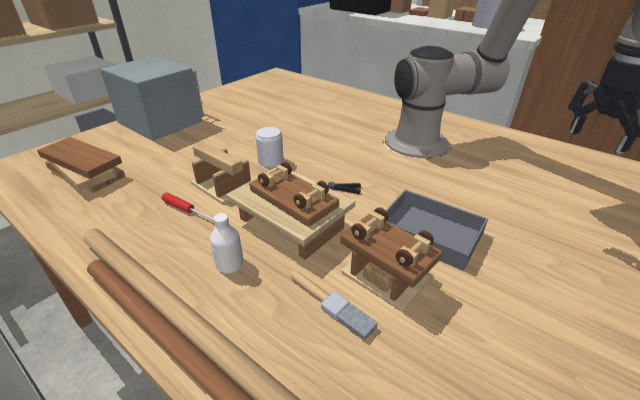

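The top view shows the wet cart at about (337,186) on the stand. The free rack is the right one at (447,193), with the offcut at (454,181). The dry cart is at (222,185) and the tray at (222,271). The scene view confirms this layout. Next I'll measure edges on an enlarged crop.

Run:
```python
from h import *
im=cv2.imread('pics/top0.png')
x0,y0,x1,y1=280,140,500,240
cv2.imwrite('pics/crop0.png',cv2.resize(im[y0:y1,x0:x1],None,fx=3.6,fy=3.6,interpolation=cv2.INTER_CUBIC))
c=np.load('top0.npy',allow_pickle=True).item()
hsv=cv2.cvtColor(im,cv2.COLOR_BGR2HSV)
for p in [(337,200),(300,160),(454,181),(222,271),(340,165),(445,195),(430,210),(420,170)]: print(p,hsv[p[1],p[0]])
for n,p,z in [('stand',(288,151),80),('stand',(396,152),80),('stand',(395,227),80),('stand',(286,224),80),('tray',(176,241),45),('tray',(267,236),45),('tray',(270,297),45),('tray',(177,306),45),
 ('off',(418,172),110),('off',(491,173),110),('off',(491,190),110),('off',(418,189),110)]:
    print(n,onz(c,p,z).round(0))
```

```text
(337, 200) [ 13 156  85]
(300, 160) [ 20  98 125]
(454, 181) [ 18 116 130]
(222, 271) [109  29  70]
(340, 165) [ 14 146  89]
(445, 195) [ 20 100  69]
(430, 210) [ 13 185  22]
(420, 170) [ 21  94 152]
stand [684.  77.  80.]
stand [ 674. -176.   80.]
stand [ 497. -164.   80.]
stand [511.  84.  80.]
tray [483. 345.  45.]
tray [489. 132.  45.]
tray [349. 126.  45.]
tray [335. 338.  45.]
off [ 617. -218.  110.]
off [ 610. -382.  110.]
off [ 571. -379.  110.]
off [ 578. -215.  110.]
```

View pics/crop0.png

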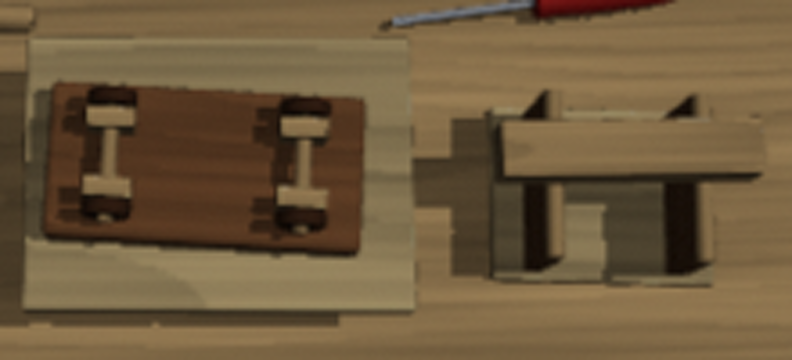

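The crop shows the plank with corners at about (53,84), (364,98), (359,247) and (44,235). The bearer top strips run x≈546–563 and 696–714, and the offcut spans (502..765, 121..175).

Run:
```python
from h import *
c=np.load('top0.npy',allow_pickle=True).item()
f=lambda p,z:onz(c,(280+(p[0]+.5)/3.6-.5,140+(p[1]+.5)/3.6-.5),z)[:2].round(1)
def show(n,ps,z):
    q=np.array([f(p,z) for p in ps]); print(n,q.tolist(),'mean',q.mean(0))
    for a,b in zip(q,np.roll(q,-1,0)): d=b-a; print('   len %.1f ang %.3f'%(np.hypot(*d),np.arctan2(d[1],d[0])))
show('plank',[(53,84),(364,98),(359,247),(44,235)],104)
show('stand',[(28,39),(408,39),(413,309),(23,309)],80)
show('off',[(502,121),(762,120),(765,172),(505,176)],110)
show('bearers',[(555,92),(705,95),(705,264),(555,262)],80)
show('foot',[(490,108),(712,112),(712,284),(490,278)],10)
# offcut mask; plank mask rectangles
im=cv2.imread('pics/top0.png')
hsv=cv2.cvtColor(im,cv2.COLOR_BGR2HSV)
m=((hsv[...,0]<16)&(hsv[...,1]>135)&(hsv[...,2]>55)).astype(np.uint8); m[:, :284]=0;m[:,400:]=0;m[:150]=0;m[225:]=0
m=cv2.morphologyEx(m,cv2.MORPH_CLOSE,np.ones((9,9)))
P=max(cv2.findContours(m,0,2)[0],key=cv2.contourArea)
show('plankmask',cv2.boxPoints(cv2.minAreaRect(P))*3.6-np.array([280,140])*3.6+1.3,104)
```

```text
plank [[647.7, 61.3], [632.9, -135.3], [537.6, -127.1], [550.8, 68.6]] mean [592.25  -33.125]
   len 197.2 ang -1.646
   len 95.7 ang 3.056
   len 196.1 ang 1.503
   len 97.2 ang -0.075
stand [[685.0, 78.3], [677.8, -169.5], [500.8, -162.4], [507.9, 84.1]] mean [592.875 -42.375]
   len 247.9 ang -1.600
   len 177.1 ang 3.102
   len 246.6 ang 1.542
   len 177.2 ang -0.033
off [[614.0, -220.2], [609.9, -383.1], [576.6, -381.7], [578.8, -219.6]] mean [ 594.825 -301.15 ]
   len 163.0 ang -1.596
   len 33.3 ang 3.100
   len 162.1 ang 1.557
   len 35.2 ang -0.017
bearers [[639.4, -262.6], [634.6, -359.6], [524.1, -349.4], [528.2, -254.3]] mean [ 581.575 -306.475]
   len 97.1 ang -1.620
   len 111.0 ang 3.050
   len 95.2 ang 1.528
   len 111.5 ang -0.075
foot [[647.1, -235.2], [639.9, -388.1], [520.3, -377.1], [528.8, -227.2]] mean [ 584.025 -306.9  ]
   len 153.1 ang -1.618
   len 120.1 ang 3.050
   len 150.1 ang 1.514
   len 118.6 ang -0.068
plankmask [[552.5, 69.4], [649.3, 62.4], [631.8, -136.5], [535.5, -126.1]] mean [592.275 -32.7  ]
   len 97.1 ang -0.072
   len 199.7 ang -1.659
   len 96.9 ang 3.034
   len 196.2 ang 1.484
```

servo_tool --pt "0 0 0 0 0 0 8.1" --pt "0 0 0 0 0 0 8.1" --pt "0 0 0 0 0 0 8.1" --pt "0 0 0 0 0 0 8.1" --pt "0 0 0 0 0 0 8.1" --pt "0 0 0 0 0 0 8.1" --pt "0 0 0 0 0 0 8.1" --pt "0 0 0 0 0 0 8.1" --newtons 40

```text
time_s: 0.9
ee_pos: [236.1, 468.6, 206.0]
eef_rot: [2.257, 2.185, -0.001]
ft_force: [0.0, 0.2, -0.6]
gripper_width: 1.003
gripper_force: 0.0
```

```bash
cat >> h.py <<'E'
def go(x,y,z,yaw=None):
    s=bot.get_state(); R=cv2.Rodrigues(np.array(s['eef_rot']))[0]; p=np.array(s['ee_pos'])
    a=np.arctan2(R[1,1],R[0,1])
    print('t %.1f'%s['time_s'],p.round(1),'tilt z',R[:,2].round(4),'yaw tool y %.4f'%a,'shift',(R.T@(np.array([x,y,z])-p)).round(1),
      'turn z deg', None if yaw is None else round(np.degrees(-(((yaw-a)+np.pi/2)%np.pi-np.pi/2)),2),'w %.2f F'%s['gripper_width'],s['ft_force'].round(1))
E
python3 -c "
from h import *
go(595,-301,206,-.025)"
```

```text
t 0.9 [236.1 468.6 206. ] tilt z [-5.e-04 -7.e-04 -1.e+00] yaw tool y -0.0328 shift [-7.575e+02  3.839e+02  4.000e-01] turn z deg -0.45 w 1.00 F [ 0.   0.2 -0.6]
```

servo_tool --pt "0 -42 21 0 0 0 0" --pt "0 -42 21 0 0 0 0" --pt "0 -42 21 0 0 0 0" --pt "0 -42 21 0 0 0 0" --pt "0 -42 21 0 0 0 0" --pt "0 -42 21 0 0 0 0" --pt "0 -42 21 0 0 0 0" --pt "0 -42 21 0 0 0 0"

```text
time_s: 1.7
ee_pos: [395.4, 126.6, 206.3]
eef_rot: [-2.251, -2.191, 0.0]
ft_force: [0.8, 0.6, -0.1]
gripper_width: 1.001
gripper_force: 0.0
```

servo_tool --pt "0 -42 21 0 0 0 0" --pt "0 -42 21 0 0 0 0" --pt "0 -42 21 0 0 0 0" --pt "0 -42 21 0 0 0 0" --pt "0 -42 21 0 0 0 0" --pt "0 -42 21 0 0 0 0" --pt "0 -42 21 0 0 0 0" --pt "0 -42 21 0 0 0 0"

```text
time_s: 2.5
ee_pos: [554.3, -213.8, 206.0]
eef_rot: [-2.251, -2.19, -0.0]
ft_force: [1.1, 0.0, 0.4]
gripper_width: 1.005
gripper_force: 0.0
```

servo_tool --pt "0 -42 24 0 0 0 -0.4" --pt "0 -42 24 0 0 0 0" --pt "0 0 0 0 0 0 0" --pt "0 0 0 0 0 0 0"

```text
time_s: 2.9
ee_pos: [599.6, -297.8, 204.4]
eef_rot: [-2.243, -2.195, 0.001]
ft_force: [-0.1, 0.2, 0.2]
gripper_width: 0.999
gripper_force: 0.0
```

```bash
python3 -c "
from h import *
go(595,-301,82,-.025)
c=read_camera('wrist'); cv2.imwrite('pics/wrist1.png',c['image'][:,:,::-1])"
```

```text
t 2.9 [ 599.6 -297.8  204.4] tilt z [-0.0024  0.0019 -1.    ] yaw tool y -0.0215 shift [ -3.6  -4.3 122.4] turn z deg 0.2 w 1.00 F [-0.1  0.2  0.2]
```

View pics/wrist1.png

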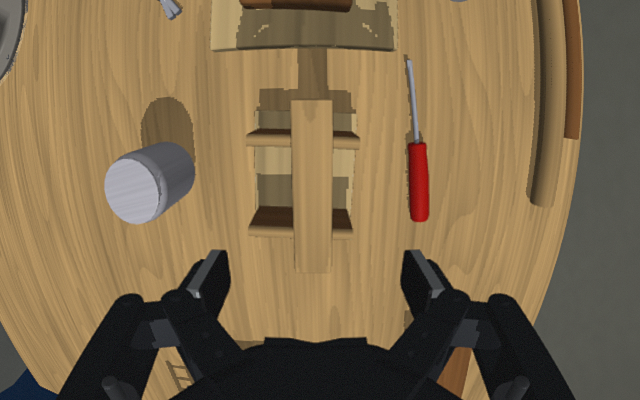

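The wrist view shows the offcut at columns 292–332, between the open fingers (about 228 and 402), and square to them. I'll go down and grip it.

servo_tool --pt "0 -3.5 -4.5 15 0 0 0" --pt "0 0 0 20 0 0 0" --pt "0 0 0 20 0 0 0" --pt "0 0 0 20 0 0 0" --pt "0 0 0 20 0 0 0" --pt "0 0 0 15 0 0 0" --pt "0 0 0 12 0 0 0" --pt "0 0 0 0 0 0 0"

```text
time_s: 3.75
ee_pos: [594.6, -298.9, 83.3]
eef_rot: [-2.24, -2.198, 0.001]
ft_force: [-0.3, -0.2, -0.0]
gripper_width: 1.001
gripper_force: 0.0
```

servo_tool --pt "1 0 0 0 0 0 0" --pt "1 0 0 0 0 0 0" --pt "1 0 0 0 0 0 0" --pt "1 0 0 0 0 0 0" --pt "1 0 0 0 0 0 0" --pt "1 0 0 0 0 0 0" --pt "1 0 0 0 0 0 0" --pt "1 0 0 0 0 0 0"

```text
time_s: 4.55
ee_pos: [595.8, -300.8, 85.1]
eef_rot: [2.243, 2.198, 0.001]
ft_force: [-0.8, -1.0, 5.5]
gripper_width: -0.001
gripper_force: 2.8
```

The gripper shut without holding anything, so I need to look.

```bash
python3 -c "
from h import *
go(595,-301,82,-.025)
a=read_camera('wrist')['image']
b=read_camera('top')['image'][130:250,270:510]
b2=read_camera('scene')['image'][100:300,140:380]
o=np.zeros((600,800,3),np.uint8); o[:300,:600]=cv2.resize(b,(600,300)); o[300:600,:360]=cv2.resize(b2,(360,300)); o[300:550,380:780]=cv2.resize(a,(400,250))
cv2.imwrite('pics/m2.png',o[:,:,::-1])"
```

```text
t 4.5 [ 595.8 -300.8   85.1] tilt z [ 1.3e-03 -8.0e-04 -1.0e+00] yaw tool y -0.0200 shift [-0.2 -0.8  3.1] turn z deg 0.28 w -0.00 F [-0.8 -1.   5.5]
```

View pics/m2.png

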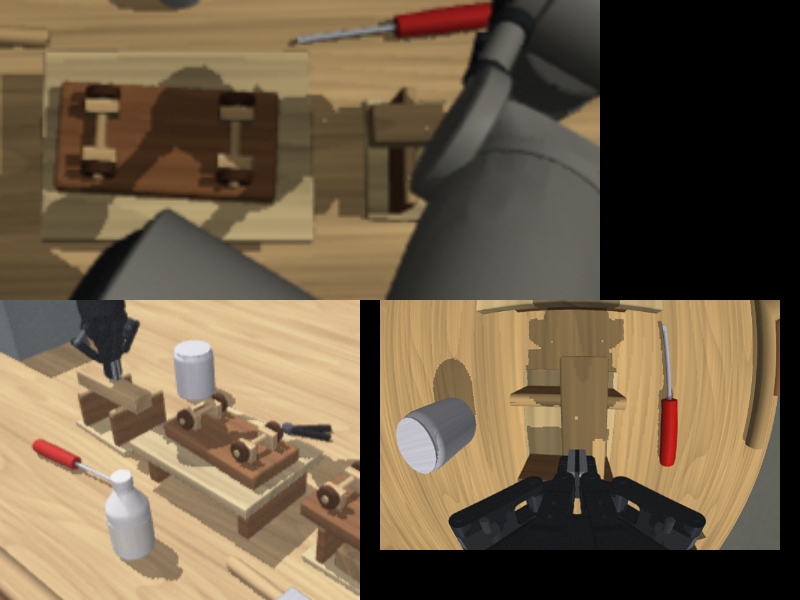

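```bash
python3 -c "
from h import *
c=np.load('scene0.npy',allow_pickle=True).item()
P=lambda c,X:cv2.projectPoints(np.array(X,float).reshape(-1,1,3),np.array(c['rvec'],float),np.array(c['tvec'],float),np.array(c['intrinsics'],float),None)[0].reshape(-1,2).round(1)
X=[(595.8,-300.8,85.1),(595.8,-300.8,110),(614,-220,110),(610,-383,110),(614,-220,80),(610,-383,80)]
print(P(c,X))
w=read_camera('wrist'); R=cv2.Rodrigues(np.array(w['rvec'],float))[0]
for x in X:
    p=R@np.array(x)+np.array(w['tvec']).ravel(); th=np.arctan2(np.hypot(p[0],p[1]),p[2]); K=w['intrinsics']; n=p[:2]/np.hypot(p[0],p[1]); print(x,(K[0][0]*th*n+[K[0][2],K[1][2]]).round(0), np.linalg.norm(p).round())
im=read_camera('scene')['image'][130:200,170:270]
o=cv2.resize(im,(800,560),interpolation=cv2.INTER_CUBIC)
cv2.imwrite('pics/s3.png',o[:,:,::-1])"
```

```text
[[216.8 160.4]
 [215.3 152.2]
 [230.2 164.7]
 [191.8 145. ]
 [231.8 174.9]
 [193.9 154.7]]
(595.8, -300.8, 85.1) [316. 233.] 185.0
(595.8, -300.8, 110) [316. 252.] 162.0
(614, -220, 110) [353.  91.] 144.0
(610, -383, 110) [340. 359.] 214.0
(614, -220, 80) [346.  92.] 174.0
(610, -383, 80) [337. 330.] 235.0
```

View pics/s3.png

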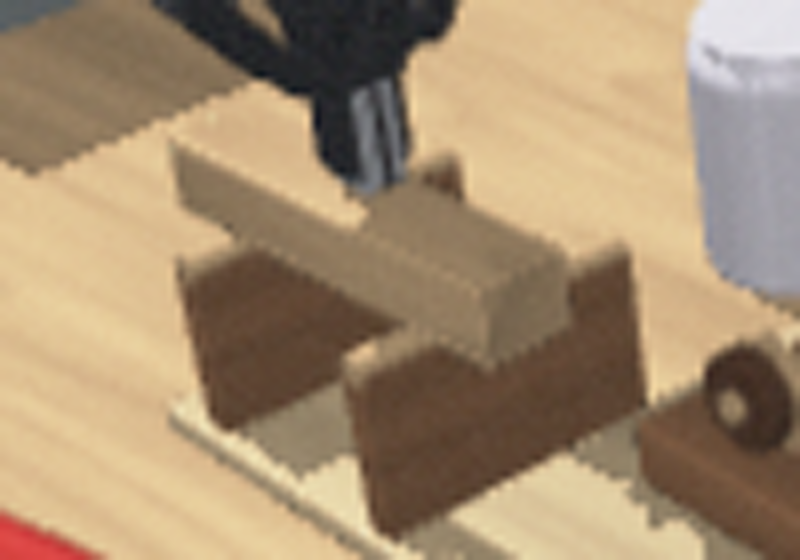

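The scene crop shows the closed fingertips at (216,154), resting on the bar's top where z=110 while the reported TCP z is 85. So the real tips sit about 25 mm behind the reported TCP, and I'll correct for that from here on. I'll reopen, go about 28 mm deeper and grip again.

servo_tool --pt "1 0 0 -20 0 0 0" --pt "0 0 0 0 0 0 0" --pt "0 0 0 0 0 0 0" --pt "0 0 0 0 0 0 0" --pt "0 0 0 0 0 0 0" --pt "0 0 0 0 0 0 0" --pt "0 0 0 0 0 0 0" --pt "0 0 0 0 0 0 0"

```text
time_s: 5.6
ee_pos: [595.4, -300.4, 104.2]
eef_rot: [-2.243, -2.199, -0.0]
ft_force: [0.8, -0.6, 0.5]
gripper_width: 1.001
gripper_force: 0.0
```

servo_tool --pt "0 0 -1 12 0 0 0" --pt "0 0 0 12 0 0 0" --pt "0 0 0 12 0 0 0" --pt "0 0 0 10 0 0 0" --pt "0 0 0 0 0 0 0"

```text
time_s: 6.1
ee_pos: [593.3, -299.7, 55.8]
eef_rot: [-2.241, -2.196, 0.001]
ft_force: [-0.4, -0.8, -0.0]
gripper_width: 0.995
gripper_force: 0.0
```

servo_tool --pt "1 0 0 0 0 0 0" --pt "1 0 0 0 0 0 0" --pt "1 0 0 0 0 0 0" --pt "1 0 0 0 0 0 0" --pt "1 0 0 0 0 0 0" --pt "1 0 0 0 0 0 0" --pt "1 0 0 0 0 0 0"

```text
time_s: 6.8
ee_pos: [595.0, -300.8, 59.3]
eef_rot: [2.242, 2.198, 0.001]
ft_force: [-0.2, 0.0, 5.6]
gripper_width: 0.415
gripper_force: 40.2
```

The bar is gripped: opening 0.415 × 85 ≈ 35 mm at 40 N. I'll lift it and check.

servo_tool --pt "1 0 0 -10 0 0 0" --pt "1 0 0 -20 0 0 0" --pt "1 0 0 -30 0 0 0" --pt "1 0 0 -30 0 0 0" --pt "1 0 0 -30 0 0 0" --pt "1 0 0 0 0 0 0"

```text
time_s: 7.4
ee_pos: [596.1, -301.6, 183.6]
eef_rot: [2.238, 2.194, 0.003]
ft_force: [0.6, 0.2, -0.2]
gripper_width: 0.411
gripper_force: 40.2
```

```bash
python3 -c "
from h import *
go(414,236,178,.04)"
```

```text
t 7.4 [ 596.1 -301.6  183.6] tilt z [ 0.0068 -0.0045 -1.    ] yaw tool y -0.0200 shift [ 533.8 -192.8    1.9] turn z deg -3.44 w 0.41 F [ 0.6  0.2 -0.2]
```

servo_tool --pt "1 33 -12 0 0 0 0" --pt "1 33 -12 0 0 0 0" --pt "1 33 -12 0 0 0 0" --pt "1 33 -12 0 0 0 0" --pt "1 33 -12 0 0 0 0" --pt "1 33 -12 0 0 0 0" --pt "1 33 -12 0 0 0 0" --pt "1 33 -12 0 0 0 0"

```text
time_s: 8.2
ee_pos: [502.2, -33.2, 177.3]
eef_rot: [-2.242, -2.198, 0.002]
ft_force: [0.4, 0.2, -0.5]
gripper_width: 0.415
gripper_force: 40.3
```

servo_tool --pt "1 33 -12 0 0 0 0" --pt "1 33 -12 0 0 0 0" --pt "1 33 -12 0 0 0 0" --pt "1 33 -12 0 0 0 0" --pt "1 33 -12 0 0 0 0" --pt "1 33 -12 0 0 0 0" --pt "1 33 -12 0 0 0 0" --pt "1 0 0 0 0 0 -3.4"

```text
time_s: 9.0
ee_pos: [422.0, 200.9, 177.5]
eef_rot: [-2.17, -2.268, 0.002]
ft_force: [-0.1, -0.6, -0.0]
gripper_width: 0.414
gripper_force: 40.3
```

servo_tool --pt "1 30 -12 0 0 0 0" --pt "1 0 0 0 0 0 0" --pt "1 0 0 0 0 0 0"

```text
time_s: 9.3
ee_pos: [410.4, 227.6, 177.6]
eef_rot: [-2.175, -2.266, 0.003]
ft_force: [-0.0, -0.2, -0.5]
gripper_width: 0.411
gripper_force: 40.3
```

Run:
```python
from h import *
go(414,236,0,.04)
c=read_camera('top'); cv2.imwrite('pics/top4.png',c['image'][:,:,::-1])
c0=np.load('top0.npy',allow_pickle=True).item()
h=cv2.cvtColor(c0['image'],cv2.COLOR_RGB2HSV)
m=((h[...,0]>95)&(h[...,0]<125)&(h[...,1]>15)&(h[...,2]<110)).astype(np.uint8); m[:225]=0;m[320:]=0;m[:,:160]=0;m[:,290:]=0
r=cv2.minAreaRect(max(cv2.findContours(m,0,2)[0],key=cv2.contourArea)); q=np.array([onz(c0,p,45)[:2] for p in cv2.boxPoints(r)]); print(q.round(0),q.mean(0))
```

```text
t 9.3 [410.4 227.6 177.6] tilt z [-1.6e-03 -8.0e-04 -1.0e+00] yaw tool y 0.0409 shift [  8.4   4.3 177.6] turn z deg 0.05 w 0.41 F [-0.  -0.2 -0.5]
[[479. 354.]
 [491. 137.]
 [346. 125.]
 [334. 336.]] [412.33868549 237.82976116]
```

servo_tool --pt "1 8 4 20 0 0 0" --pt "1 0 0 30 0 0 0" --pt "1 0 0 30 0 0 0" --pt "1 0 0 30 0 0 0" --pt "1 0 0 25 0 0 0" --pt "1 0 0 20 0 0 0" --pt "1 0 0 10 0 0 0" --pt "1 0 0 0 0 0 0"

```text
time_s: 10.15
ee_pos: [414.4, 234.8, 12.3]
eef_rot: [-2.178, -2.263, 0.004]
ft_force: [1.0, -0.1, -1.8]
gripper_width: 0.414
gripper_force: 40.4
```

servo_tool --pt "1 0 0 8 0 0 0" --pt "1 0 0 6 0 0 0" --pt "1 0 0 5 0 0 0" --pt "1 0 0 4 0 0 0" --pt "1 0 0 0 0 0 0"

```text
time_s: 10.65
ee_pos: [414.7, 235.7, -9.9]
eef_rot: [-2.177, -2.265, 0.001]
ft_force: [0.2, 0.3, -0.1]
gripper_width: 0.414
gripper_force: 40.4
```

servo_tool --pt "1 0 0 4 0 0 0" --pt "1 0 0 0 0 0 0" --pt "0.2 0 0 0 0 0 0" --pt "0.2 0 0 0 0 0 0" --pt "0.2 0 0 0 0 0 0" --pt "0.2 0 0 0 0 0 0" --pt "0.2 0 0 -10 0 0 0" --pt "0.2 0 0 -20 0 0 0"

```text
time_s: 11.45
ee_pos: [414.0, 235.3, 16.2]
eef_rot: [-2.176, -2.264, 0.004]
ft_force: [0.3, 0.2, 0.1]
gripper_width: 0.798
gripper_force: 0.0
```

servo_tool --pt "0.2 0 0 -30 0 0 0" --pt "0.2 0 0 -35 0 0 0" --pt "0.2 0 0 -35 0 0 0" --pt "0.5 0 0 -35 0 0 0" --pt "0.5 0 0 0 0 0 0"

```text
time_s: 11.95
ee_pos: [417.5, 236.7, 156.7]
eef_rot: [2.174, 2.262, 0.014]
ft_force: [0.4, 0.1, -0.7]
gripper_width: 0.504
gripper_force: 0.0
```

Run:
```python
from h import *
go(600,82,150,-.073)
c=read_camera('scene')['image']; w=read_camera('wrist')['image']
o=np.zeros((600,800,3),np.uint8); o[:300,:400]=cv2.resize(c[100:340,160:480],(400,300)); o[:300,400:]=cv2.resize(w,(400,300))
cv2.imwrite('pics/m5.png',o[:300,:,::-1])
```

```text
t 11.9 [417.5 236.7 156.7] tilt z [ 0.0095  0.0036 -0.9999] yaw tool y 0.0395 shift [-161.9  176.2    7.9] turn z deg 6.44 w 0.50 F [ 0.4  0.1 -0.7]
```

View pics/m5.png

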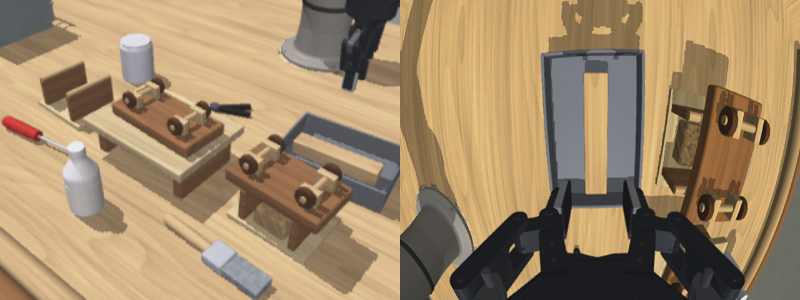

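The offcut lies in the tray, along it and clear of the walls, and the rack is free. Next I'll bring the half-closed fingers into the gap behind the cart's +y end.

servo_tool --pt "0.5 0 0 0 0 0 6.3" --pt "0.5 -10 22 0 0 0 0" --pt "0.5 -20 27 0 0 0 0" --pt "0.5 -20 27 0 0 0 0" --pt "0.5 -20 27 0 0 0 0" --pt "0.5 -20 27 0 0 0 0" --pt "0.5 -20 27 0 0 0 0" --pt "0.5 -20 27 0 0 0 0"

```text
time_s: 12.85
ee_pos: [589.2, 92.0, 149.7]
eef_rot: [-2.297, -2.14, 0.004]
ft_force: [0.6, -0.4, -0.3]
gripper_width: 0.505
gripper_force: 0.0
```

Run:
```python
from h import *
go(601,91,60,-.07)
c=np.load('top0.npy',allow_pickle=True).item()
for p in [(261,166),(261,186),(259,207)]: print(onz(c,p,104).round(0))
```

```text
t 12.8 [589.2  92.  149.7] tilt z [-0.0032  0.     -1.    ] yaw tool y -0.0708 shift [-0.1 12.1 89.7] turn z deg -0.04 w 0.51 F [ 0.6 -0.4 -0.3]
[643. 137. 104.]
[596. 138. 104.]
[548. 142. 104.]
```

servo_tool --pt "0.5 0 12 0 0 0 0" --pt "0.5 0 0 15 0 0 0" --pt "0.5 0 0 20 0 0 0" --pt "0.5 0 0 20 0 0 0" --pt "0.5 0 0 15 0 0 0" --pt "0.5 0 0 10 0 0 0" --pt "0.5 0 0 8 0 0 0" --pt "0.5 0 0 0 0 0 0"

```text
time_s: 13.65
ee_pos: [600.4, 92.2, 62.0]
eef_rot: [-2.297, -2.14, 0.003]
ft_force: [-0.8, 0.1, -0.3]
gripper_width: 0.504
gripper_force: 0.0
```

Run:
```python
from h import *
go(583+.07*113,-306+113,60,-.07)
c=read_camera('scene')['image']; w=read_camera('wrist')['image']
o=np.zeros((400,800,3),np.uint8); o[:,:400]=cv2.resize(c[140:290,240:390],(400,400)); o[:300,400:]=cv2.resize(w,(400,300))
cv2.imwrite('pics/m6.png',o[:,:,::-1])
```

```text
t 13.7 [600.4  92.2  62. ] tilt z [-0.0026  0.     -1.    ] yaw tool y -0.0706 shift [-285.2   10.7    2. ] turn z deg -0.03 w 0.50 F [-0.8  0.1 -0.3]
```

View pics/m6.png

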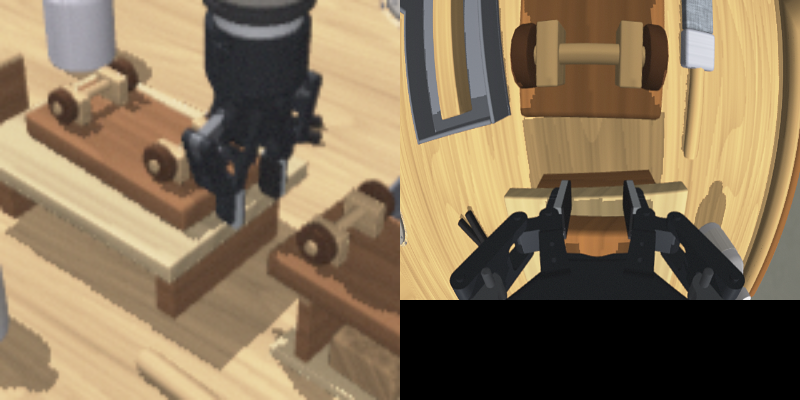

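The fingers are down on the deck just behind the cart's +y end, centred on it, with the dry cart well behind. I'll start pushing slowly.

servo_tool --pt "0.5 0 0 3 0 0 0" --pt "0.5 -5 0 0 0 0 0" --pt "0.5 -5 0 0 0 0 0" --pt "0.5 -4 0 0 0 0 0" --pt "0.5 -4 0.2 0 0 0 0" --pt "0.5 -6 0.3 0 0 0 0" --pt "0.5 -8 0.4 0 0 0 0" --pt "0.5 -8 0.4 0 0 0 0"

```text
time_s: 14.55
ee_pos: [600.0, 51.8, 60.7]
eef_rot: [2.298, 2.142, 0.001]
ft_force: [-0.8, 3.7, 2.2]
gripper_width: 0.502
gripper_force: 1.9
```

```bash
cat >> h.py <<'E'
def cart(c):
    h=cv2.cvtColor(c['image'],cv2.COLOR_RGB2HSV)
    m=((h[...,0]<16)&(h[...,1]>135)&(h[...,2]>45)).astype(np.uint8); m[:, :284]=0;m[:,510:]=0;m[:150]=0;m[225:]=0
    m=cv2.morphologyEx(m,cv2.MORPH_CLOSE,np.ones((9,9)))
    P=max(cv2.findContours(m,0,2)[0],key=cv2.contourArea); r=cv2.minAreaRect(P)
    q=np.array([onz(c,p,104)[:2] for p in cv2.boxPoints(r)]); print('cart',r[2],q.round(0).tolist(),q.mean(0).round(1))
E
python3 - <<'E'
from h import *
go(583+.07*113,-306+113,60,-.07)
c=read_camera('top'); cart(c); cv2.imwrite('pics/top7.png',c['image'][:,:,::-1])
E
```

```text
t 14.6 [600.   51.8  60.7] tilt z [ 8.e-04  2.e-04 -1.e+00] yaw tool y -0.0704 shift [-244.8    8.2    0.6] turn z deg -0.02 w 0.50 F [-0.8  3.7  2.2]
cart 2.38594388961792 [[547.0, -12.0], [645.0, -19.0], [635.0, -163.0], [537.0, -153.0]] [590.8 -86.6]
```

servo_tool --pt "0.5 -8 0.3 0 0 0 0" --pt "0.5 -9 0.3 0 0 0 0" --pt "0.5 -9 0.3 0 0 0 0" --pt "0.5 -9 0.3 0 0 0 0" --pt "0.5 -9 0.3 0 0 0 0" --pt "0.5 -9 0.3 0 0 0 0" --pt "0.5 -9 0.3 0 0 0 0" --pt "0.5 -8 0.3 0 0 0 0"

```text
time_s: 15.4
ee_pos: [597.1, -18.6, 60.4]
eef_rot: [-2.299, -2.141, 0.0]
ft_force: [0.2, 5.2, 3.8]
gripper_width: 0.503
gripper_force: 2.2
```

Run:
```python
from h import *
go(583+.07*113,-306+113,60,-.07)
c=read_camera('top'); cart(c)
im=c['image'][140:240,280:500]; cv2.imwrite('pics/top8.png',cv2.resize(im,None,fx=3.6,fy=3.6)[:,:,::-1])
```

```text
t 15.4 [597.1 -18.6  60.4] tilt z [-1.e-04  1.e-04 -1.e+00] yaw tool y -0.0708 shift [-174.4    6.2    0.4] turn z deg -0.05 w 0.50 F [0.2 5.2 3.8]
cart 90.0 [[638.0, -111.0], [634.0, -232.0], [535.0, -225.0], [539.0, -106.0]] [ 586.6 -168.5]
```

View pics/top8.png

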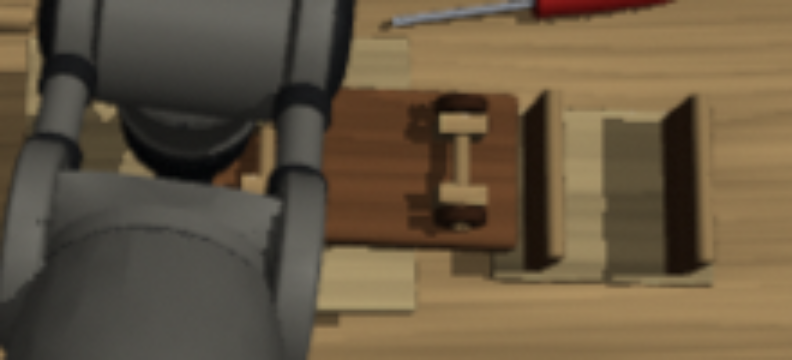

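The cart is sliding square, with its front edge at crop x≈517 and centred ahead of the first bearer at x≈545. I'll go on over the first bearer gently.

servo_tool --pt "0.5 -7 0.2 0 0 0 0" --pt "0.5 -6 0.2 0 0 0 0" --pt "0.5 -6 0.2 0 0 0 0" --pt "0.5 -6 0.2 0 0 0 0" --pt "0.5 -6 0.2 0 0 0 0" --pt "0.5 -8 0.2 0 0 0 0" --pt "0.5 -8 0.3 0 0 0 0" --pt "0.5 -8 0.3 0 0 0 0"

```text
time_s: 16.25
ee_pos: [594.9, -73.6, 60.3]
eef_rot: [-2.298, -2.141, 0.0]
ft_force: [-0.3, 2.1, 0.5]
gripper_width: 0.502
gripper_force: 1.4
```

Run:
```python
from h import *
go(583+.07*113,-306+113,60,-.07)
c=read_camera('top'); cart(c)
```

```text
t 16.2 [594.9 -73.6  60.3] tilt z [-3.e-04 -0.e+00 -1.e+00] yaw tool y -0.0707 shift [-119.4    4.4    0.3] turn z deg -0.04 w 0.50 F [-0.3  2.1  0.5]
cart 90.0 [[636.0, -184.0], [633.0, -286.0], [534.0, -279.0], [537.0, -178.0]] [ 584.8 -231.7]
```

servo_tool --pt "0.5 -8 0.2 0 0 0 0" --pt "0.5 -8 0.2 0 0 0 0" --pt "0.5 -8 0.2 0 0 0 0" --pt "0.5 -7 0.2 0 0 0 0" --pt "0.5 -6 0.2 0 0 0 0" --pt "0.5 -6 0.2 0 0 0 0" --pt "0.5 -6 0.2 0 0 0 0" --pt "0.5 -6 0.2 0 0 0 0"

```text
time_s: 17.1
ee_pos: [592.8, -128.1, 60.4]
eef_rot: [-2.298, -2.142, -0.0]
ft_force: [-0.0, 2.2, 0.3]
gripper_width: 0.498
gripper_force: 1.1
```

servo_tool --pt "0.5 -6 0.2 0 0 0 0" --pt "0.5 -6 0.2 0 0 0 0" --pt "0.5 -6 0.2 0 0 0 0" --pt "0.5 -6 0.2 0 0 0 0" --pt "0.5 -5 0.1 0 0 0 0" --pt "0.5 -4 0.1 0 0 0 0" --pt "0.5 -3 0 0 0 0 0" --pt "0.5 0 0 0 0 0 0"

```text
time_s: 17.9
ee_pos: [591.3, -164.4, 60.4]
eef_rot: [2.298, 2.141, -0.0]
ft_force: [-0.4, 0.0, -0.6]
gripper_width: 0.501
gripper_force: 0.0
```

Run:
```python
from h import *
go(583+.07*113,-306+113,60,-.07)
c=read_camera('top'); cart(c)
im=c['image'][140:240,280:500]; cv2.imwrite('pics/top9.png',cv2.resize(im,None,fx=3.6,fy=3.6,interpolation=cv2.INTER_CUBIC)[:,:,::-1])
```

```text
t 17.9 [ 591.3 -164.4   60.4] tilt z [ 3.e-04 -6.e-04 -1.e+00] yaw tool y -0.0709 shift [-28.5   1.6   0.5] turn z deg -0.05 w 0.50 F [-0.4  0.  -0.6]
cart 90.0 [[630.0, -302.0], [628.0, -380.0], [529.0, -370.0], [531.0, -294.0]] [ 579.5 -336.4]
```

View pics/top9.png

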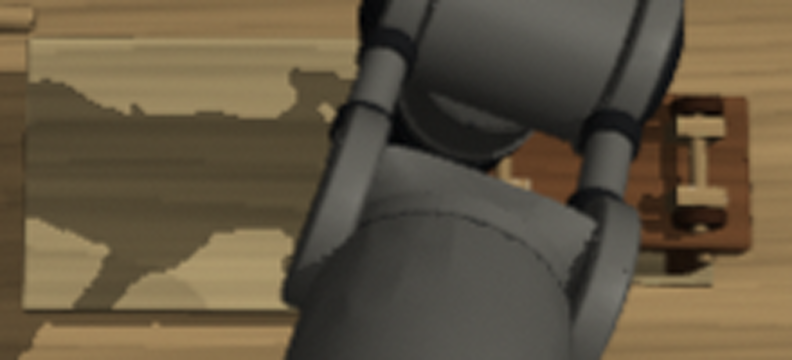

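The front edge is at crop (749,97–247), so the cart's centre is at y≈-277, on the rack axis, with about 29 mm to go.

servo_tool --pt "0.5 -4 0 0 0 0 0" --pt "0.5 -5 0.2 0 0 0 0" --pt "0.5 -5 0.2 0 0 0 0" --pt "0.5 -5 0.2 0 0 0 0" --pt "0.5 -4 0.2 0 0 0 0" --pt "0.5 -3 0 0 0 0 0" --pt "0.5 -2 0 0 0 0 0" --pt "0.5 0 0 0 0 0 0"

```text
time_s: 18.75
ee_pos: [590.1, -192.3, 60.4]
eef_rot: [2.298, 2.141, -0.0]
ft_force: [0.4, 0.1, 0.1]
gripper_width: 0.495
gripper_force: 0.5
```

servo_tool --pt "0.5 5 0 0 0 0 0" --pt "0.5 10 0 0 0 0 0" --pt "0.5 15 0 0 0 0 0" --pt "0.5 0 0 -20 0 0 0" --pt "0.5 0 0 -30 0 0 0" --pt "0.5 0 0 -40 0 0 0" --pt "0.5 0 0 -40 0 0 0" --pt "0.5 0 0 0 0 0 0"

```text
time_s: 19.55
ee_pos: [595.1, -161.6, 196.9]
eef_rot: [2.29, 2.136, 0.008]
ft_force: [0.6, -0.0, 0.5]
gripper_width: 0.502
gripper_force: 0.0
```

servo_tool --pt "0.5 35 -20 0 0 0 0" --pt "0.5 40 -20 0 0 0 0" --pt "0.5 40 -20 0 0 0 0" --pt "0.5 40 -20 0 0 0 0" --pt "0.5 40 -20 0 0 0 0" --pt "0.5 40 -20 0 0 0 0" --pt "0.5 40 -20 0 0 0 0" --pt "0.5 0 0 0 0 0 0"

```text
time_s: 20.35
ee_pos: [468.9, 127.3, 190.1]
eef_rot: [-2.29, -2.147, 0.0]
ft_force: [-0.0, -0.6, -0.2]
gripper_width: 0.499
gripper_force: 0.0
```

Run:
```python
from h import *
go(583,-306,60,-.07)
c=read_camera('top'); cart(c); s=read_camera('scene')
im=c['image'][140:240,280:500]; a=cv2.resize(im,(792,360),interpolation=cv2.INTER_CUBIC); b=cv2.resize(s['image'][120:240,160:380],(440,240))
o=np.zeros((600,792,3),np.uint8); o[:360]=a; o[360:,:440]=b
cv2.imwrite('pics/m10.png',o[:,:,::-1])
```

```text
t 20.4 [468.9 127.3 190.1] tilt z [-0.0016  0.0013 -1.    ] yaw tool y -0.0644 shift [-425.2  142.   129.3] turn z deg 0.32 w 0.50 F [-0.  -0.6 -0.2]
cart 2.2906100749969482 [[541.0, -199.0], [639.0, -209.0], [625.0, -410.0], [527.0, -397.0]] [ 583.1 -303.8]
```

View pics/m10.png

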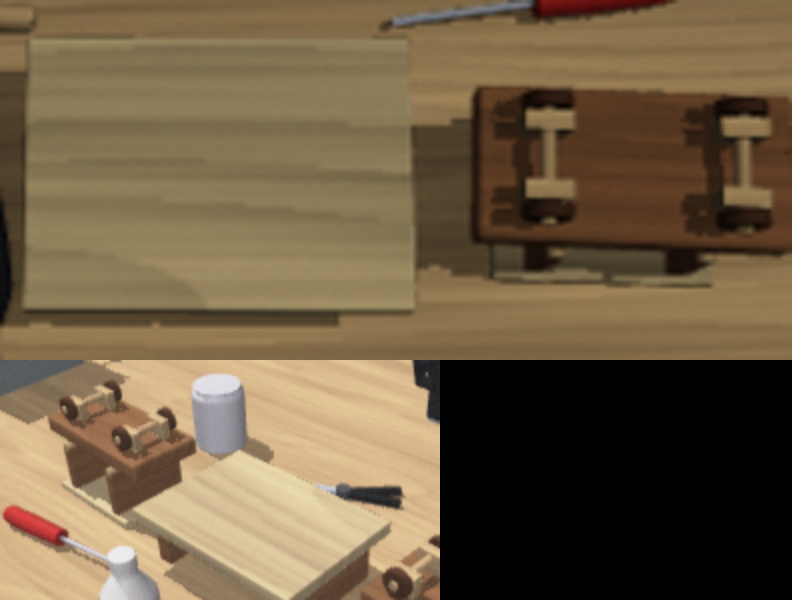

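The cart lies flat on both bearers, its centre at (583,-304) against the rack's (583,-306), and it is clear of the stand. The arm is well clear, so I'll hand in the job.

```bash
python3 -c "
from bench import bot
print(bot.sign_off())"
```

```text
the job is handed in; nothing more can be done
None
```

I've handed the job in: the offcut lies in the tray and the wet cart sits square across both bearers of the free rack, about 2 mm off centre by camera; the sign-off returned no verdict.

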